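# Slide the top base plate off the stack into the marking nest

## Task

Slide the top steel plate sideways off the stack in the feed jig and along into the nest beside it, until it lies flat and fully home against the end stop. Slide it, do not lift it; go gently (never more than 25 N on the plate), leave the plates underneath exactly where they are, and disturb nothing else on the bench.

Things in the scene. Friction and masses are not known exactly. Their poses are not given: they have to be found in the camera images.
- jig: Fixed feed jig, grey base 114 mm wide (own x -57 to 57), 256 long (y -134 to 122), 34 high. Slides go along its +y: stack bay at the -y end, nest at the +y end. Origin: centre line, underside of the base, which may be sunk up to 15 mm into the bench. All jig heights are above this origin. A ledge on its far side (x 57 to 137, top z 30) carries two bystanders.
- jig_bay (a point): Foot of the rear wall's inner face in the stack bay (jig x 0, y -125, z 34 mm); axes as the jig. Four plates stand here, centred near jig x 0, y -72, top face at z 82. Rear wall, rails and the clear guard above leave no room for a finger behind or beside them: the top plate can be reached only from above, on the front part of its upper face, until its tail has come out from under the guard.
- jig_rail (a point): Middle of the inner top edge of the +x rail (jig x 47, y -6, z 88 mm); axes as the jig. Two aluminium rails, inner faces at jig x -47 and +47, 10 mm thick, tops at z 88 (6 mm above the full stack), run the whole length. Metal faces are rigid, smooth, oiled: friction between them 0.11 to 0.18, less than fingertips have on them.
- jig_guard (a point): Middle of the upper front edge of the guard (jig x 0, y -62, z 102 mm); axes as the jig. The guard is a fixed clear plastic plate, 5 mm thick, from rail to rail over the rear of the stack (jig y -134 to -62), underside at z 97. The front 40 mm of the stack (y -62 to -22) is open from above: the fingertips have to press there, clear of the guard.
- jig_nest (a point): Middle of the near edge of the nest's flat steel floor (jig x 0, y -10, z 66.5 mm); axes as the jig. The floor runs from y -10 to 110. Between stack and nest is only an open gap (about y -22 to -10). The floor lies 3.5 mm below the top plate's underside: the plate tips forward up to 7 degrees as it crosses: its face sinks away under the fingers, and the tail drops when it leaves the stack.
- jig_stop (a point): Middle of the end stop's face at nest-floor height (jig x 0, y 110, z 66.5 mm); axes as the jig. The stop is a full-width rigid block, top at z 92.
- plate_top: Top plate of the stack, the one to move: flat stainless plate 90 x 100 x 12 mm, four dark dots near the corners (drawn, no holes), 0.72 to 0.98 kg. Origin: centre of its underside, x across (90), y along the jig (100), z up. Over 25 N from the fingers, even for an instant, spoils it; it is hard, so touch it at 5 mm/s or slower. 10 to 15 N of pressing drags it. Home: jig x about 0, y 60, z 66.5 mm.
- plate_second: the plate under it, same size and look; must stay where it is (within 5 mm); origin at the centre of its underside, x across (90 mm), y along the jig (100 mm), z up
- plate_third: the third plate from the top, same size and look; must stay (within 5 mm); origin at the centre of its underside, x across (90 mm), y along the jig (100 mm), z up
- plate_bottom: the lowest plate, same size and look, on the jig's base; must stay (within 5 mm); origin at the centre of its underside, x across (90 mm), y along the jig (100 mm), z up
- reducers_tall: bystander: three steel cone-shaped pipe reducers nested into one tower, 72 mm wide, 116 mm tall; origin at the centre of its underside
- reducer_wide: bystander: a single cone-shaped steel pipe reducer, 84 mm wide, 65 mm tall; origin at the centre of its underside
- reducer_small: bystander: a small cone-shaped steel pipe reducer, 48 mm wide, 50 mm tall, standing on the jig's ledge; origin at the centre of its underside
- pipe_stub: bystander: a short upright piece of steel pipe, 42 mm across, 60 mm tall, standing on the jig's ledge; origin at the centre of its underside
- flange: bystander: a flat steel ring flange, 100 mm across, 14 mm thick, lying on the bench; origin at the centre of its underside
- oil_can: bystander: a plain grey can, 52 mm across, 130 mm tall; origin at the centre of its underside
- spanner: bystander: a 180 mm steel spanner lying on the bench, on the robot's right; origin at the centre of its underside, lying along its x

How it is judged:
On the way:
1. the top plate has been slid clear of the stack, on to the nest side, the plates below still in place (y of plate_top in the frame of jig above 0.03 m and distance of each of plate_second, plate_third, plate_bottom from where it was at the start of the episode below 0.005 m), for 0.05 s.
At the end, for the whole second after the job is handed in: The top plate lies flat on the nest floor with its leading edge within 1.8 mm of the end stop, at rest; the three other plates are still stacked within 5 mm of where they were (y of plate_top in the frame of jig between 0.0582 and 0.0615 m and z of plate_top in the frame of jig between 0.0645 and 0.068 m and angle between plate_top's own z axis and vertical below 0.02 rad and linear speed of plate_top below 0.01 m/s and distance of each of plate_second, plate_third, plate_bottom from where it was at the start of the episode below 0.005 m); the robot touches nothing.
It fails at once if a lower plate is dragged or pushed more than 5 mm (distance of any of plate_second, plate_third, plate_bottom from where it was at the start of the episode above 0.005 m).
It fails at once if the fingers press or push on the top plate with more than 25 N (contact force between the fingers and plate_top above 25 N).
It fails at once if the top plate is lifted (its underside more than 12 mm above where it lay) (z of plate_top in the frame of jig above 0.082 m).
It fails at once if a bystander is moved more than 20 mm (distance of any of reducers_tall, reducer_wide, reducer_small, pipe_stub, flange, oil_can, spanner from where it was at the start of the episode above 0.02 m).
It also fails if it takes over 64 s, if anything falls off the work surface, if the arm or the gripper's body presses on something with over 40 N, if the wrist force passes 120 N, or if a joint passes its speed limit or range.

## Robot

A 6-joint arm with a two-finger parallel gripper is mounted at the origin on the work surface. World frame = base frame: x ahead of the robot, y to its left, z up, the work surface at z = 0. Lengths are in m, angles in rad, forces in N, time in s.
With the tool pointing down it reaches from about 0.375 to 0.975 m from the base axis. Payload 3.8 kg.
Tool frame: the origin (TCP) lies midway between the tips of the shut fingers; the grasp point (between the pads) lies 19 mm behind it; z points along the fingers, y is the direction in which the jaws open and shut (so a half turn about z gives the same grasp; the last joint's range is limited). The gripper opens to 85 mm and grips with 20 to 120 N. Pads are 22 mm wide; open, the fingers measure 114 mm over their backs; the gripper's body (76 mm by 85 mm) begins 54 mm behind the grasp point. The pads swing forward as they close: fully open they stand 13 mm farther back than shut.
Start: joints at [1.227, 0.264, 1.604, -0, 1.274, -0.037], TCP at [0.204, 0.643, 0.231] pointing down, gripper open.
Joint ranges: [-2.63, 2.63], [-0.94, 2.18], [0.31, 2.57], [-1.31, 4.45], [0, 2.66], [-2.55, 2.55]. Speed limits (rad/s): [2.57, 2.57, 3.14, 3.14, 3.14, 3.14].

## Interface

Orientations are given as a rotation vector (axis times angle).
In Python, from workcell import bot gives the robot as it stands.
- The arm moves only by the tool drive_tool, never from a script. Its argument "deltas" is a list of rows, each an object with "hand": the opening, from 0 (shut) to 1 (fully open); "offset": the shift along the world's x, y, z in cm, a list of three; "angular": the turn, a rotation vector about the world's x, y, z in degrees, a list of three. A call has 1 to 8 rows; each row is the pose to reach, as a shift and turn from the pose commanded when the call began; what a row does not reach only later rows make up. A row lasts 1/8 s, in which the tool goes at most 62.5 mm and 10.7 degrees, less where a joint would pass 70% of its speed; a pose out of reach is approached as far as the arm can. A call with a gripper value outside its range is refused whole. The fingers move at their own pace and stop on an object; "force" is the grip in N (left out, the last holds). Time passes only in rows, so rows that repeat a pose let the fingers close. It gives the time, the measured TCP pose, the force and the opening at its end, in the units of the state.
- bot.read_state(): the state, without advancing time (a new reading comes with each control period).
- bot.read_camera(name): name is "scene" or "top"; returns a dict with "frame" (420x560x3 uint8, blue, green, red), "mtx" (3x3 intrinsics, pixels), "k1" (the pictures are not rectified: a ray, as slopes to the right and down, at radius r is drawn at 1 + k1 r^2 times it, then the intrinsics apply), "R" (3x3) and "t" (3): a world point X has camera coordinates R X + t. Camera axes: x right, y down, z forward; pixel columns grow to the right and rows downward; lengths in m; the calibration is good to about 2 mm. A picture is of the moment at which its call begins. There is no depth.
- bot.finish_job(): hands the job in, once; it reports no verdict.
The state is a dict: "time": time; "q": joint angles; "joint_vel": joint speeds; "joint_torque": joint torques, N m; "tool_pos": TCP position; "tcp_rot": TCP orientation; "wrist_force": force on the tool from outside, world axes, zero at the start; "torque": the same for the moment, N m; "width": opening from 0.0 (shut) to 1.0 (fully open).
Only numpy, scipy, OpenCV 4.12 (cv2) and the standard library are available. Lean on these libraries where they do the work, as an engineer would, in place of code of your own. Each camera call takes 0.05 s, during which the arm holds its last target. There are 200 camera calls.

## Working session

There is one attempt and no reset: what is moved stays moved. The work goes in short steps, Python scripts to look and compute and a tool call to move; the robot and the scene stay as the last step left them, time stands still between calls to the robot, and variables do not carry over. Pictures are saved under pics/ and viewed, about 8 in all and at most 12, crops included, and the job is handed in when it is done.

Besides the shell and the picture viewer there is one more tool, called after "Emit:" as name(argument=value, ...), one argument or row to a line, values as JSON. drive_tool: Moves the arm, as the interface text tells. Its arguments: {"type":"object","properties":{"deltas":{"type":"array"},"force":{"type":"number"}},"required":["deltas"]}

```bash
mkdir -p pics; ls; python3 - <<'E'
from workcell import bot
import cv2
s=bot.read_state(); print({k:(v if not hasattr(v,'__len__') else [round(float(a),4) for a in v]) for k,v in s.items()})
import pickle
d={}
for n in("scene","top"):
    c=bot.read_camera(n); d[n]=c; cv2.imwrite(f"pics/{n}0.png",c["frame"]); print(n,c["mtx"],c["k1"],c["R"],c["t"])
pickle.dump(d,open("c0.pkl","wb"))
E
```

```text
pics
{'time': 0.0, 'q': [1.2271, 0.2648, 1.6054, 0.0001, 1.2737, -0.0369], 'joint_vel': [-0.0002, 0.0003, 0.0007, -0.0009, 0.0, 0.0005], 'joint_torque': [-0.0012, -51.5098, -36.7322, -0.0001, 0.0125, 0.0], 'tool_pos': [0.2036, 0.6428, 0.2299], 'tcp_rot': [-0.48, -3.1042, 0.0035], 'wrist_force': [1.1298, 0.2504, -0.1537], 'torque': [0.0291, 0.0384, -0.0183], 'width': 1.0033288936625187}
scene [[463.81876056   0.         275.63565602]
 [  0.         463.81876056 205.711005  ]
 [  0.           0.           1.        ]] -0.13150873207181038 [[-0.85258844  0.52253903 -0.00677561]
 [ 0.40724581  0.65623628 -0.63522027]
 [-0.32748099 -0.5443408  -0.7723013 ]] [ 0.4495716  -0.16011762  1.27345757]
top [[406.22356128   0.         276.47718204]
 [  0.         406.22356128 211.06518242]
 [  0.           0.           1.        ]] -0.058362955124043894 [[ 2.40345768e-02 -9.99710786e-01 -8.27306950e-04]
 [-9.83892543e-01 -2.35076338e-02 -1.77208507e-01]
 [ 1.77137808e-01  5.07311261e-03 -9.84172983e-01]] [-0.00454798  0.51735203  1.0828995 ]
```

View pics/scene0.png

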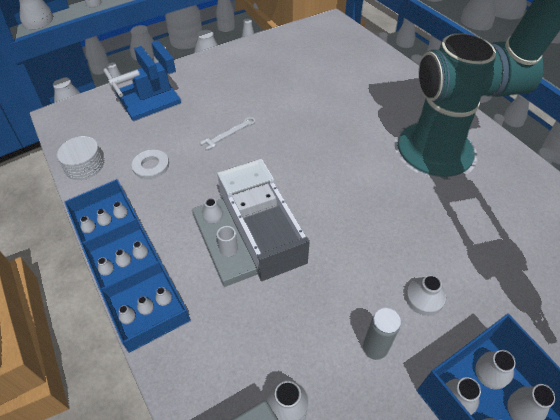

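View pics/top0.png

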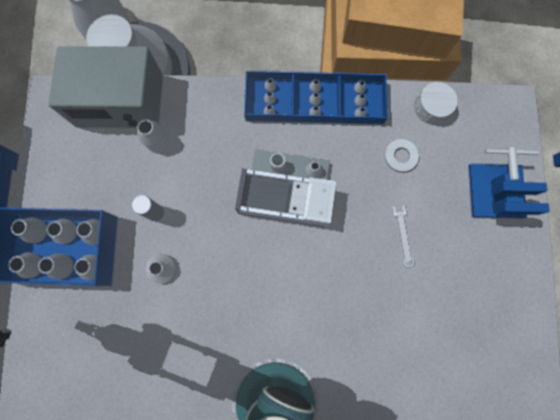

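The top view shows the jig at about (288,195). The plates are on the right at (305,198), the dark nest is on the left at (265,192), and slides go toward image left (about world +y). The scene view shows it at (262,215). Next I'll take enlarged crops for measuring.

```bash
python3 - <<'E'
import pickle,cv2,numpy as np
d=pickle.load(open("c0.pkl","rb"))
a=cv2.resize(d["top"]["frame"][140:235,225:350],None,fx=6,fy=6,interpolation=cv2.INTER_CUBIC)
b=cv2.resize(d["scene"]["frame"][150:290,190:320],None,fx=4.2,fy=4.2,interpolation=cv2.INTER_CUBIC)
cv2.imwrite("pics/ta.png",a);cv2.imwrite("pics/sb.png",b)
E
```

```text
(no output)
```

View pics/ta.png

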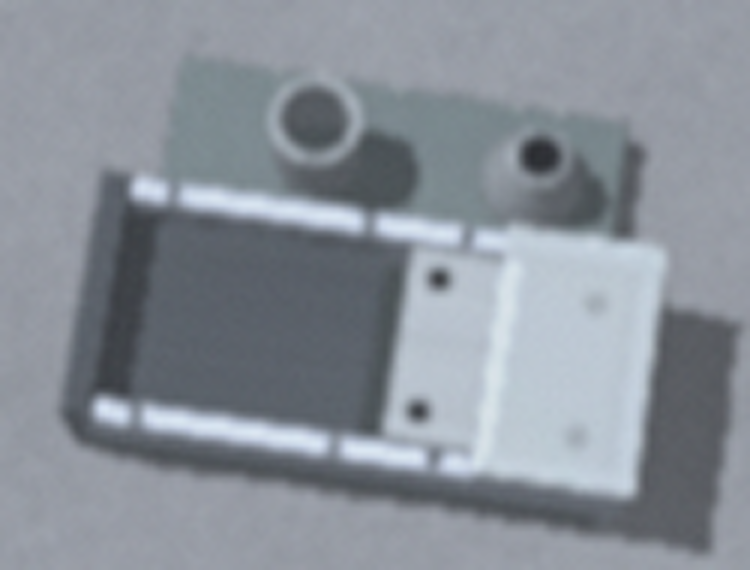

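View pics/sb.png

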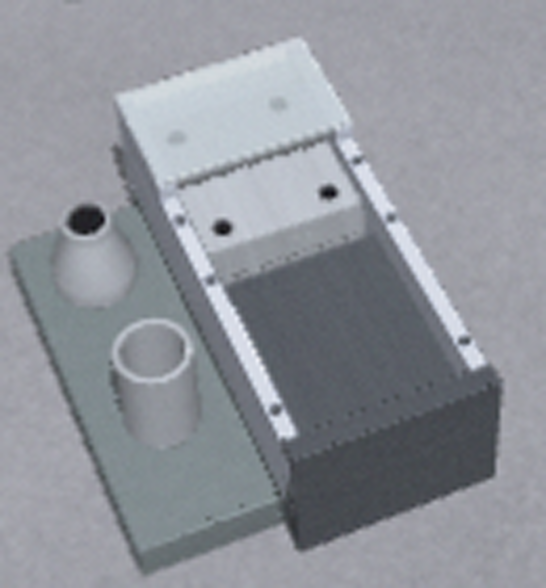

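The crops show the front dots at top-crop (438,279) and (418,410), matching scene-crop (222,228) and (328,192). Guard corners and rail ends at the stop are also clear. I'll triangulate these.

```bash
cat > h.py <<'E'
import numpy as np,cv2
def ray(c,uv):
    d=cv2.undistortPoints(np.array([[uv]],float),c["mtx"],np.array([c["k1"],0,0,0.]))[0,0]
    # k1 model: drawn = x(1+k1 r^2)
    R=np.array(c["R"]);t=np.array(c["t"]);v=R.T@np.array([d[0],d[1],1.]);return -R.T@t,v/np.linalg.norm(v)
def plane(c,uv,z):
    o,v=ray(c,uv);return o+v*(z-o[2])/v[2]
def tri(rs):
    A=sum(np.eye(3)-np.outer(v,v) for o,v in rs);b=sum((np.eye(3)-np.outer(v,v))@o for o,v in rs)
    p=np.linalg.solve(A,b);return p,[np.linalg.norm(np.cross(p-o,v)) for o,v in rs]
def proj(c,X):
    rv=cv2.Rodrigues(np.array(c["R"]))[0];return cv2.projectPoints(np.array(X,float).reshape(-1,3),rv,np.array(c["t"],float),c["mtx"],np.array([c["k1"],0,0,0.]))[0][:,0]
E
python3 - <<'E'
import pickle,numpy as np
from h import *
d=pickle.load(open("c0.pkl","rb"))
F={'dot+x':((438,279),(222,228)),'dot-x':((418,410),(328,192)),
'gFR+':((665,245),(117,95)),'gR-':((633,497),(302,40)),'gF+':((512,228),(165,190)),'gF-':((475,472),(352,128)),
'rE+':((132,188),(290,435)),'rE-':((95,408),(478,362))}
J={'gFR+':(57,-134,102),'gR-':(-57,-134,102),'gF+':(57,-62,102),'gF-':(-57,-62,102),'rE+':(52,110,88),'rE-':(-52,110,88)}
P={}
for k,(a,b) in F.items():
    ua=((a[0]+.5)/6-.5+225,(a[1]+.5)/6-.5+140); ub=((b[0]+.5)/4.2-.5+190,(b[1]+.5)/4.2-.5+150)
    p,e=tri([ray(d["top"],ua),ray(d["scene"],ub)]);P[k]=p;print(k,np.round(p*1e3,1),np.round(np.array(e)*1e3,1))
a=np.array([J[k] for k in J])/1e3;b=np.array([P[k] for k in J])
from scipy.optimize import least_squares
f=lambda x:(np.c_[np.cos(x[3])*a[:,0]-np.sin(x[3])*a[:,1]+x[0],np.sin(x[3])*a[:,0]+np.cos(x[3])*a[:,1]+x[1],a[:,2]+x[2]]-b).ravel()
s=least_squares(f,[.5,0,0,0]);print(s.x,np.degrees(s.x[3]));print(np.round(f(s.x).reshape(-1,3)*1e3,1))
c,n=np.cos(s.x[3]),np.sin(s.x[3]);M=np.array([[c,-n,0],[n,c,0],[0,0,1]])
for k in('dot+x','dot-x'):print(k,np.round(M.T@(P[k]-s.x[:3])*1e3,1))
for y in(-72,-42,-36,60):print(y,M@np.array([0,y/1e3,.082])+s.x[:3])
E
```

```text
dot+x [583.4 -49.   77.3] [1.2 1.2]
dot-x [522.1 -40.7  77.8] [0.9 0.9]
gFR+ [ 595.1 -148.7   99.3] [0.1 0.1]
gR- [ 482.3 -135.7   93.4] [0.9 0.9]
gF+ [602.8 -80.1  90.8] [1. 1.]
gF- [492.1 -65.7  89.3] [0.3 0.3]
rE+ [621.2  90.8  85.3] [1.8 1.8]
rE- [518.7 103.4  86.4] [1.9 1.9]
[ 0.55571558 -0.01090979 -0.00658548 -0.12830953] -7.351594402288815
[[-0.  -2.4 -3.8]
 [-0.3 -0.8  2. ]
 [ 1.5  0.4  4.7]
 [-0.8  0.5  6.1]
 [ 0.1  0.7 -3.9]
 [-0.5  1.5 -5. ]]
dot+x [ 32.3 -34.3  83.9]
dot-x [-29.5 -33.9  84.4]
-72 [ 0.54650262 -0.08231792  0.07541452]
-42 [ 0.55034135 -0.05256453  0.07541452]
-36 [ 0.5511091  -0.04661385  0.07541452]
60 [0.56339304 0.04859699 0.07541452]
```

Emit:
drive_tool(
  deltas=[
    {"hand":0,"offset":[2.4,-4.8,0],"angular":[0,0,-6]},
    {"hand":0,"offset":[4.8,-9.6,0],"angular":[0,0,-12]},
    {"hand":0,"offset":[7.2,-14.4,0],"angular":[0,0,-18]},
    {"hand":0,"offset":[9.6,-19.2,0],"angular":[0,0,-24]},
    {"hand":0,"offset":[12,-24,0],"angular":[0,0,-30]},
    {"hand":0,"offset":[14.4,-28.8,0],"angular":[0,0,-36]},
    {"hand":0,"offset":[16.8,-33.6,0],"angular":[0,0,-42]},
    {"hand":0,"offset":[19.2,-38.4,0],"angular":[0,0,-48]},
  ],
  force=30,
)

```text
time: 1.1
tool_pos: [0.3961, 0.2577, 0.231]
tcp_rot: [-1.705, -2.638, 0.0]
wrist_force: [0.4, 0.3, -0.6]
width: -0.0
```

Emit:
drive_tool(
  deltas=[
    {"hand":0,"offset":[2.6,-5.2,0],"angular":[0,0,-5.3]},
    {"hand":0,"offset":[5.2,-10.3,0],"angular":[0,0,-10.6]},
    {"hand":0,"offset":[7.8,-15.4,0],"angular":[0,0,-15.9]},
    {"hand":0,"offset":[10.4,-20.5,0],"angular":[0,0,-21.2]},
    {"hand":0,"offset":[12.9,-25.7,-1],"angular":[0,0,-26.4]},
    {"hand":0,"offset":[15.4,-30.8,-5],"angular":[0,0,-31.6]},
    {"hand":0,"offset":[15.4,-30.8,-9],"angular":[0,0,-31.6]},
    {"hand":0,"offset":[15.4,-30.8,-12],"angular":[0,0,-31.6]},
  ],
)

```text
time: 2.1
tool_pos: [0.5486, -0.0496, 0.1085]
tcp_rot: [-2.357, -2.074, 0.003]
wrist_force: [0.6, -0.1, 0.3]
width: 0.001
```

```bash
cat > look.py <<'E'
import sys,cv2,numpy as np
from workcell import bot
s=bot.read_state();print(s["time"],np.round(s["tool_pos"],4),np.round(s["tcp_rot"],3),np.round(s["wrist_force"],2))
a=bot.read_camera("top");b=bot.read_camera("scene")
import pickle;pickle.dump({"top":a,"scene":b},open(sys.argv[1]+".pkl","wb"))
A=cv2.resize(a["frame"][140:235,225:350],None,fx=3.2,fy=3.2,interpolation=cv2.INTER_CUBIC)
B=cv2.resize(b["frame"][140:290,180:320],None,fx=2.8,fy=2.8,interpolation=cv2.INTER_CUBIC)
A=cv2.copyMakeBorder(A,0,B.shape[0]-A.shape[0],0,0,cv2.BORDER_CONSTANT)
cv2.imwrite("pics/"+sys.argv[1]+".png",np.hstack([A,B]))
E
python3 look.py l1
```

```text
2.1 [ 0.5486 -0.0496  0.1085] [-2.357 -2.074  0.003] [ 0.57 -0.11  0.3 ]
```

View pics/l1.png

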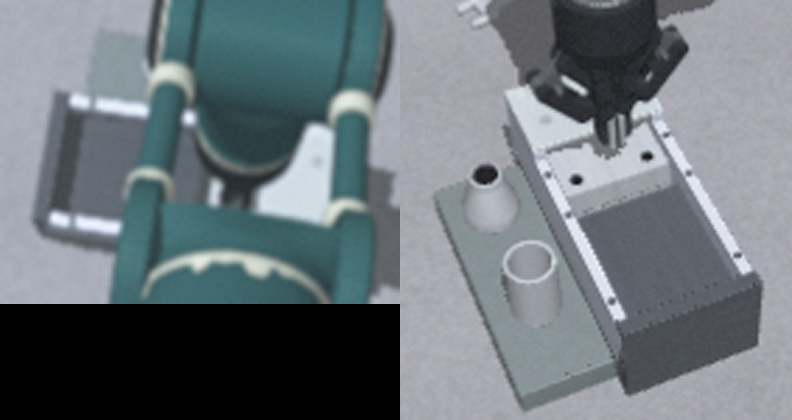

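The scene view shows the shut fingertips at (612,150), midway between the two front dots (576,180) and (647,157), just ahead of the guard. I'll descend now, slowing near the plate.

Emit:
drive_tool(
  deltas=[
    {"hand":0,"offset":[0.2,-0.1,-0.8],"angular":[0,0,0]},
    {"hand":0,"offset":[0.2,-0.1,-1.6],"angular":[0,0,0]},
    {"hand":0,"offset":[0.2,-0.1,-2.0],"angular":[0,0,0]},
    {"hand":0,"offset":[0.2,-0.1,-2.2],"angular":[0,0,0]},
    {"hand":0,"offset":[0.2,-0.1,-2.25],"angular":[0,0,0]},
    {"hand":0,"offset":[0.2,-0.1,-2.3],"angular":[0,0,0]},
    {"hand":0,"offset":[0.2,-0.1,-2.35],"angular":[0,0,0]},
    {"hand":0,"offset":[0.2,-0.1,-2.4],"angular":[0,0,0]},
  ],
)

```text
time: 3.2
tool_pos: [0.5519, -0.0495, 0.0873]
tcp_rot: [2.356, 2.078, 0.0]
wrist_force: [-0.5, 1.0, -0.1]
width: -0.0
```

Emit:
drive_tool(
  deltas=[
    {"hand":0,"offset":[0,0,-0.05],"angular":[0,0,0]},
    {"hand":0,"offset":[0,0,-0.1],"angular":[0,0,0]},
    {"hand":0,"offset":[0,0,-0.15],"angular":[0,0,0]},
    {"hand":0,"offset":[0,0,-0.2],"angular":[0,0,0]},
    {"hand":0,"offset":[0,0,-0.25],"angular":[0,0,0]},
    {"hand":0,"offset":[0,0,-0.3],"angular":[0,0,0]},
    {"hand":0,"offset":[0,0,-0.35],"angular":[0,0,0]},
    {"hand":0,"offset":[0,0,-0.4],"angular":[0,0,0]},
  ],
)

```text
time: 4.2
tool_pos: [0.5519, -0.0495, 0.0832]
tcp_rot: [-2.356, -2.078, -0.0]
wrist_force: [0.4, 1.1, 0.4]
width: 0.0
```

Emit:
drive_tool(
  deltas=[
    {"hand":0,"offset":[0,0,-0.05],"angular":[0,0,0]},
    {"hand":0,"offset":[0,0,-0.1],"angular":[0,0,0]},
    {"hand":0,"offset":[0,0,-0.15],"angular":[0,0,0]},
  ],
)

```text
time: 4.58
tool_pos: [0.5518, -0.0495, 0.0817]
tcp_rot: [-2.356, -2.078, 0.0]
wrist_force: [-0.1, -0.4, -0.3]
width: -0.001
```

Emit:
drive_tool(
  deltas=[
    {"hand":0,"offset":[0,0,-0.05],"angular":[0,0,0]},
    {"hand":0,"offset":[0,0,-0.1],"angular":[0,0,0]},
    {"hand":0,"offset":[0,0,-0.15],"angular":[0,0,0]},
  ],
)

```text
time: 4.95
tool_pos: [0.5519, -0.0495, 0.0803]
tcp_rot: [2.356, 2.078, -0.0]
wrist_force: [0.3, -0.0, 0.1]
width: 0.0
```

Emit:
drive_tool(
  deltas=[
    {"hand":0,"offset":[0,0,-0.05],"angular":[0,0,0]},
    {"hand":0,"offset":[0,0,-0.1],"angular":[0,0,0]},
  ],
)

```text
time: 5.2
tool_pos: [0.5518, -0.0495, 0.0792]
tcp_rot: [-2.356, -2.078, 0.0]
wrist_force: [0.4, 0.1, 0.1]
width: 0.001
```

Emit:
drive_tool(
  deltas=[
    {"hand":0,"offset":[0,0,-0.05],"angular":[0,0,0]},
    {"hand":0,"offset":[0,0,-0.1],"angular":[0,0,0]},
  ],
)

```text
time: 5.45
tool_pos: [0.5518, -0.0495, 0.0782]
tcp_rot: [-2.356, -2.078, 0.0]
wrist_force: [0.2, 0.7, 0.6]
width: 0.002
```

Emit:
drive_tool(
  deltas=[
    {"hand":0,"offset":[0,0,-0.05],"angular":[0,0,0]},
  ],
)

```text
time: 5.58
tool_pos: [0.5518, -0.0495, 0.0777]
tcp_rot: [-2.356, -2.078, 0.0]
wrist_force: [-0.2, -0.4, -0.1]
width: -0.001
```

Emit:
drive_tool(
  deltas=[
    {"hand":0,"offset":[0,0,-0.05],"angular":[0,0,0]},
  ],
)

```text
time: 5.7
tool_pos: [0.5519, -0.0495, 0.0773]
tcp_rot: [-2.356, -2.078, 0.0]
wrist_force: [-1.5, 0.8, 3.8]
width: -0.004
```

Emit:
drive_tool(
  deltas=[
    {"hand":0,"offset":[0,0,-0.04],"angular":[0,0,0]},
  ],
)

```text
time: 5.82
tool_pos: [0.5519, -0.0495, 0.0773]
tcp_rot: [-2.356, -2.078, 0.0]
wrist_force: [-1.9, -0.2, 4.7]
width: -0.001
```

Emit:
drive_tool(
  deltas=[
    {"hand":0,"offset":[0,0,-0.04],"angular":[0,0,0]},
  ],
)

```text
time: 5.95
tool_pos: [0.5521, -0.0495, 0.0773]
tcp_rot: [2.356, 2.078, 0.0]
wrist_force: [-3.3, 0.2, 6.1]
width: -0.002
```

Emit:
drive_tool(
  deltas=[
    {"hand":0,"offset":[-0.05,0,-0.05],"angular":[0,0,0]},
    {"hand":0,"offset":[-0.08,0,-0.1],"angular":[0,0,0]},
  ],
)

```text
time: 6.2
tool_pos: [0.5521, -0.0495, 0.0773]
tcp_rot: [2.355, 2.077, 0.002]
wrist_force: [-3.8, 0.9, 10.8]
width: 0.001
```

Emit:
drive_tool(
  deltas=[
    {"hand":0,"offset":[-0.02,0,-0.05],"angular":[0,0,0]},
    {"hand":0,"offset":[-0.02,0,-0.05],"angular":[0,0,0]},
  ],
)

```text
time: 6.45
tool_pos: [0.5522, -0.0496, 0.0772]
tcp_rot: [2.355, 2.077, 0.003]
wrist_force: [-3.3, 1.0, 10.8]
width: -0.002
```

Emit:
drive_tool(
  deltas=[
    {"hand":0,"offset":[0.01,0.1,0],"angular":[0,0,0]},
    {"hand":0,"offset":[0.02,0.2,0],"angular":[0,0,0]},
    {"hand":0,"offset":[0.03,0.3,0],"angular":[0,0,0]},
    {"hand":0,"offset":[0.04,0.4,0],"angular":[0,0,0]},
    {"hand":0,"offset":[0.06,0.5,0],"angular":[0,0,0]},
    {"hand":0,"offset":[0.07,0.6,0],"angular":[0,0,0]},
  ],
)

```text
time: 7.2
tool_pos: [0.5536, -0.0446, 0.0773]
tcp_rot: [2.353, 2.076, 0.003]
wrist_force: [-0.5, -2.8, 8.9]
width: -0.001
```

```bash
python3 look.py l2
```

```text
7.2 [ 0.5536 -0.0446  0.0773] [2.353 2.076 0.003] [-0.53 -2.75  8.88]
```

View pics/l2.png

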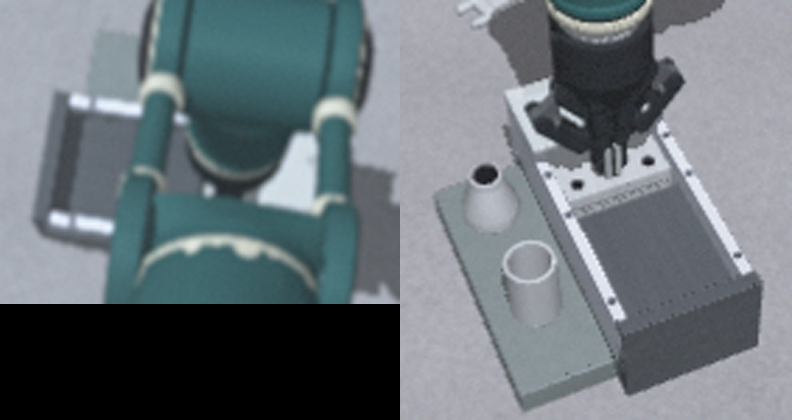

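The overhang shadow on the stack front shows that only the top plate moved, by about 5 mm. The lower plates look unchanged. Drag is about 3 N at 9 N of press, so I'll continue.

Emit:
drive_tool(
  deltas=[
    {"hand":0,"offset":[0.015,0.12,-0.02],"angular":[0,0,0]},
    {"hand":0,"offset":[0.03,0.24,-0.04],"angular":[0,0,0]},
    {"hand":0,"offset":[0.045,0.36,-0.05],"angular":[0,0,0]},
    {"hand":0,"offset":[0.06,0.48,-0.06],"angular":[0,0,0]},
    {"hand":0,"offset":[0.08,0.6,-0.06],"angular":[0,0,0]},
    {"hand":0,"offset":[0.095,0.72,-0.06],"angular":[0,0,0]},
    {"hand":0,"offset":[0.11,0.84,-0.06],"angular":[0,0,0]},
    {"hand":0,"offset":[0.125,0.96,-0.06],"angular":[0,0,0]},
  ],
)

```text
time: 8.3
tool_pos: [0.555, -0.0352, 0.0772]
tcp_rot: [2.352, 2.076, 0.003]
wrist_force: [-2.5, -3.8, 13.0]
width: -0.0
```

Emit:
drive_tool(
  deltas=[
    {"hand":0,"offset":[0.015,0.12,0],"angular":[0,0,0]},
    {"hand":0,"offset":[0.03,0.24,0],"angular":[0,0,0]},
    {"hand":0,"offset":[0.045,0.36,0],"angular":[0,0,0]},
    {"hand":0,"offset":[0.06,0.48,0],"angular":[0,0,0]},
    {"hand":0,"offset":[0.08,0.6,0],"angular":[0,0,0]},
    {"hand":0,"offset":[0.095,0.72,0],"angular":[0,0,0]},
  ],
)

```text
time: 9.05
tool_pos: [0.5559, -0.028, 0.0772]
tcp_rot: [2.352, 2.076, 0.003]
wrist_force: [-2.9, -2.7, 12.0]
width: -0.002
```

Emit:
drive_tool(
  deltas=[
    {"hand":0,"offset":[0,0.12,0],"angular":[0,0,0]},
    {"hand":0,"offset":[0,0.24,0],"angular":[0,0,0]},
    {"hand":0,"offset":[-0.01,0.36,0],"angular":[0,0,0]},
    {"hand":0,"offset":[-0.01,0.48,0],"angular":[0,0,0]},
    {"hand":0,"offset":[-0.01,0.6,0],"angular":[0,0,0]},
    {"hand":0,"offset":[0,0.72,0],"angular":[0,0,0]},
  ],
)

```text
time: 9.8
tool_pos: [0.5566, -0.0206, 0.0771]
tcp_rot: [2.352, 2.075, 0.005]
wrist_force: [-0.7, -3.4, 10.0]
width: 0.001
```

Emit:
drive_tool(
  deltas=[
    {"hand":0,"offset":[0.01,0.12,0],"angular":[0,0,0]},
    {"hand":0,"offset":[0.02,0.24,0],"angular":[0,0,0]},
    {"hand":0,"offset":[0.03,0.36,0],"angular":[0,0,0]},
    {"hand":0,"offset":[0.05,0.48,0],"angular":[0,0,0]},
  ],
)

```text
time: 10.3
tool_pos: [0.5568, -0.0156, 0.0768]
tcp_rot: [2.352, 2.075, 0.005]
wrist_force: [-0.2, -3.2, 6.8]
width: -0.001
```

Emit:
drive_tool(
  deltas=[
    {"hand":0,"offset":[0.01,0.08,-0.04],"angular":[0,0,0]},
    {"hand":0,"offset":[0.02,0.16,-0.08],"angular":[0,0,0]},
    {"hand":0,"offset":[0.03,0.24,-0.12],"angular":[0,0,0]},
    {"hand":0,"offset":[0.04,0.32,-0.15],"angular":[0,0,0]},
  ],
)

```text
time: 10.8
tool_pos: [0.5575, -0.0122, 0.0758]
tcp_rot: [2.352, 2.075, 0.005]
wrist_force: [-1.0, -1.0, 11.6]
width: -0.002
```

Emit:
drive_tool(
  deltas=[
    {"hand":0,"offset":[0.01,0.08,-0.03],"angular":[0,0,0]},
    {"hand":0,"offset":[0.02,0.16,-0.06],"angular":[0,0,0]},
    {"hand":0,"offset":[0.03,0.24,-0.09],"angular":[0,0,0]},
  ],
)

```text
time: 11.18
tool_pos: [0.5583, -0.01, 0.0756]
tcp_rot: [2.351, 2.075, 0.006]
wrist_force: [-1.6, -2.5, 15.8]
width: -0.001
```

Emit:
drive_tool(
  deltas=[
    {"hand":0,"offset":[0.01,0.12,0.02],"angular":[0,0,0]},
    {"hand":0,"offset":[0.02,0.24,0.02],"angular":[0,0,0]},
    {"hand":0,"offset":[0.03,0.36,0.02],"angular":[0,0,0]},
    {"hand":0,"offset":[0.04,0.48,0.02],"angular":[0,0,0]},
  ],
)

```text
time: 11.68
tool_pos: [0.5588, -0.0051, 0.0755]
tcp_rot: [2.351, 2.075, 0.007]
wrist_force: [-0.1, -2.4, 11.3]
width: -0.002
```

Emit:
drive_tool(
  deltas=[
    {"hand":0,"offset":[0.015,0.12,0],"angular":[0,0,0]},
    {"hand":0,"offset":[0.03,0.24,0],"angular":[0,0,0]},
    {"hand":0,"offset":[0.045,0.36,0],"angular":[0,0,0]},
    {"hand":0,"offset":[0.06,0.48,0],"angular":[0,0,0]},
    {"hand":0,"offset":[0.075,0.6,0],"angular":[0,0,0]},
    {"hand":0,"offset":[0.09,0.72,0],"angular":[0,0,0]},
  ],
)

```text
time: 12.42
tool_pos: [0.5594, 0.0021, 0.0752]
tcp_rot: [2.352, 2.075, 0.006]
wrist_force: [-1.1, -2.3, 10.9]
width: 0.001
```

Emit:
drive_tool(
  deltas=[
    {"hand":0,"offset":[0.01,0.15,0],"angular":[0,0,0]},
    {"hand":0,"offset":[0.03,0.3,0],"angular":[0,0,0]},
    {"hand":0,"offset":[0.05,0.45,-0.01],"angular":[0,0,0]},
    {"hand":0,"offset":[0.07,0.6,-0.01],"angular":[0,0,0]},
    {"hand":0,"offset":[0.09,0.75,-0.02],"angular":[0,0,0]},
    {"hand":0,"offset":[0.11,0.9,-0.02],"angular":[0,0,0]},
    {"hand":0,"offset":[0.13,1.05,-0.03],"angular":[0,0,0]},
    {"hand":0,"offset":[0.15,1.2,-0.03],"angular":[0,0,0]},
  ],
)

```text
time: 13.42
tool_pos: [0.5609, 0.0141, 0.0749]
tcp_rot: [2.352, 2.075, 0.006]
wrist_force: [-0.3, -1.8, 11.0]
width: -0.002
```

Emit:
drive_tool(
  deltas=[
    {"hand":0,"offset":[0.02,0.15,0],"angular":[0,0,0]},
    {"hand":0,"offset":[0.04,0.3,0],"angular":[0,0,0]},
    {"hand":0,"offset":[0.06,0.45,-0.01],"angular":[0,0,0]},
    {"hand":0,"offset":[0.08,0.6,-0.01],"angular":[0,0,0]},
    {"hand":0,"offset":[0.1,0.75,-0.02],"angular":[0,0,0]},
    {"hand":0,"offset":[0.12,0.9,-0.02],"angular":[0,0,0]},
    {"hand":0,"offset":[0.14,1.05,-0.03],"angular":[0,0,0]},
    {"hand":0,"offset":[0.16,1.2,-0.03],"angular":[0,0,0]},
  ],
)

```text
time: 14.42
tool_pos: [0.5625, 0.0261, 0.0747]
tcp_rot: [2.352, 2.075, 0.006]
wrist_force: [-1.0, -2.8, 11.9]
width: -0.004
```

```bash
python3 look.py l3
```

```text
14.425 [0.5625 0.0261 0.0747] [2.352 2.075 0.006] [-0.96 -2.82 11.94]
```

View pics/l3.png

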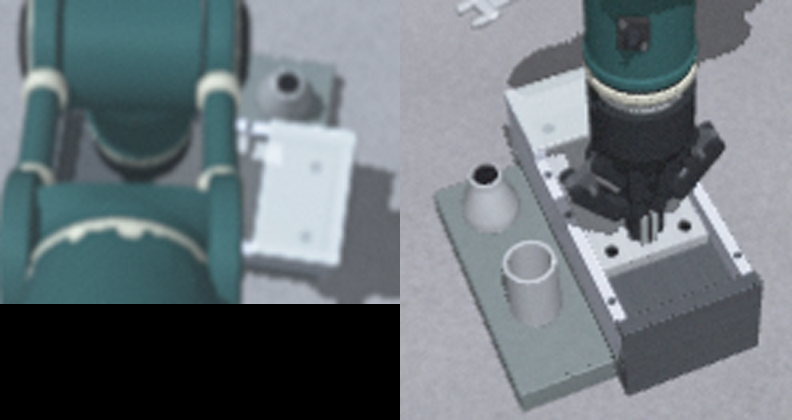

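The plate follows. Its front dots are now at (611,251) and (685,225), and the stack under the guard looks unchanged. Continuing the same way.

Emit:
drive_tool(
  deltas=[
    {"hand":0,"offset":[0.02,0.15,0],"angular":[0,0,0]},
    {"hand":0,"offset":[0.04,0.3,0],"angular":[0,0,0]},
    {"hand":0,"offset":[0.06,0.45,-0.01],"angular":[0,0,0]},
    {"hand":0,"offset":[0.08,0.6,-0.01],"angular":[0,0,0]},
    {"hand":0,"offset":[0.1,0.75,-0.01],"angular":[0,0,0]},
    {"hand":0,"offset":[0.12,0.9,-0.02],"angular":[0,0,0]},
    {"hand":0,"offset":[0.14,1.05,-0.02],"angular":[0,0,0]},
    {"hand":0,"offset":[0.16,1.2,-0.02],"angular":[0,0,0]},
  ],
)

```text
time: 15.52
tool_pos: [0.5641, 0.0381, 0.0745]
tcp_rot: [2.352, 2.075, 0.006]
wrist_force: [-0.6, -3.1, 11.4]
width: -0.002
```

Emit:
drive_tool(
  deltas=[
    {"hand":0,"offset":[0.02,0.15,0],"angular":[0,0,0]},
    {"hand":0,"offset":[0.04,0.3,0],"angular":[0,0,0]},
    {"hand":0,"offset":[0.06,0.45,0],"angular":[0,0,0]},
    {"hand":0,"offset":[0.08,0.6,-0.01],"angular":[0,0,0]},
    {"hand":0,"offset":[0.1,0.75,-0.01],"angular":[0,0,0]},
    {"hand":0,"offset":[0.12,0.9,-0.01],"angular":[0,0,0]},
    {"hand":0,"offset":[0.14,1.05,-0.01],"angular":[0,0,0]},
    {"hand":0,"offset":[0.16,1.2,-0.01],"angular":[0,0,0]},
  ],
)

```text
time: 16.52
tool_pos: [0.5657, 0.0501, 0.0744]
tcp_rot: [2.352, 2.075, 0.006]
wrist_force: [0.7, -2.2, 9.2]
width: 0.005
```

Emit:
drive_tool(
  deltas=[
    {"hand":0,"offset":[0.02,0.15,0],"angular":[0,0,0]},
    {"hand":0,"offset":[0.04,0.3,0],"angular":[0,0,0]},
    {"hand":0,"offset":[0.06,0.45,0],"angular":[0,0,0]},
    {"hand":0,"offset":[0.08,0.6,0],"angular":[0,0,0]},
    {"hand":0,"offset":[0.1,0.75,0],"angular":[0,0,0]},
    {"hand":0,"offset":[0.12,0.9,0],"angular":[0,0,0]},
  ],
)

```text
time: 17.27
tool_pos: [0.5662, 0.0593, 0.0738]
tcp_rot: [2.353, 2.076, 0.005]
wrist_force: [-0.1, -3.4, 8.8]
width: 0.002
```

```bash
python3 look.py l4
```

```text
17.275 [0.5662 0.0593 0.0738] [2.353 2.076 0.005] [-0.14 -3.42  8.82]
```

View pics/l4.png

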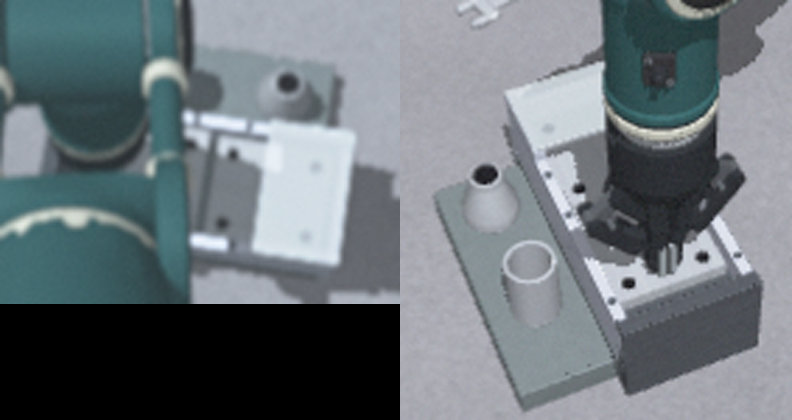

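The tail has dropped: the top crop shows a gap at (210,190), and the second plate's dots at (233,153) and (222,222). Next I'll compute the remaining travel and how far the second plate has shifted.

```bash
cat > m.py <<'E'
import pickle,sys,numpy as np
from h import *
x=np.array([.5557,-.0109]);t=-.1283;M=np.array([[np.cos(t),-np.sin(t)],[np.sin(t),np.cos(t)]])
def J(cam,uv,z): return np.round(M.T@(plane(cam,uv,z)[:2]-x)*1e3,1)
d=pickle.load(open("c0.pkl","rb"));
S=lambda p:((p[0]-400+.5)/2.8-.5+180,(p[1]+.5)/2.8-.5+140)
T=lambda p:((p[0]+.5)/3.2-.5+225,(p[1]+.5)/3.2-.5+140)
def cen(cam,uv,r=5):
    g=255-cv2.cvtColor(cam["frame"],cv2.COLOR_BGR2GRAY).astype(float);u,v=np.round(uv).astype(int)
    for _ in range(3):
        w=g[v-r:v+r+1,u-r:u+r+1];w=np.clip(w-(w.max()+np.median(w))/2,0,None);Y,X=np.mgrid[v-r:v+r+1,u-r:u+r+1]
        c=((w*X).sum()/w.sum(),(w*Y).sum()/w.sum());r=3;u,v=round(c[0]),round(c[1])
    return c
E
python3 - <<'E'
from m import *
e=pickle.load(open("l4.pkl","rb"))
print("start",[J(d["top"],cen(d["top"],p),.0775) for p in((297.6,186),(294.2,208))],[J(d["scene"],cen(d["scene"],p),.0775) for p in((242.5,204),(267.7,195.4))])
print("top now",[J(e["scene"],cen(e["scene"],S(p)),.074) for p in((628,283),(703,257))])
print("second",[J(e["top"],cen(e["top"],T(p)),.0655) for p in((233,153),(222,222))],J(e["scene"],cen(e["scene"],S((579,188))),.0655))
E
```

```text
start [array([ 31.4, -34. ]), array([-30.6, -33.5])] [array([ 33.1, -34.6]), array([-29. , -34.3])]
top now [array([33.5, 74.4]), array([-28.3,  74.8])]
second [array([ 28.3, -34.2]), array([-32.1, -33.5])] [ 30.7 -34.1]
```

Emit:
drive_tool(
  deltas=[
    {"hand":0,"offset":[0.02,0.15,-0.02],"angular":[0,0,0]},
    {"hand":0,"offset":[0.04,0.3,-0.04],"angular":[0,0,0]},
    {"hand":0,"offset":[0.06,0.45,-0.05],"angular":[0,0,0]},
    {"hand":0,"offset":[0.08,0.6,-0.05],"angular":[0,0,0]},
    {"hand":0,"offset":[0.1,0.75,-0.05],"angular":[0,0,0]},
    {"hand":0,"offset":[0.12,0.9,-0.05],"angular":[0,0,0]},
    {"hand":0,"offset":[0.14,1.05,-0.05],"angular":[0,0,0]},
    {"hand":0,"offset":[0.16,1.2,-0.05],"angular":[0,0,0]},
  ],
)

```text
time: 18.38
tool_pos: [0.5683, 0.0713, 0.0738]
tcp_rot: [2.352, 2.075, 0.006]
wrist_force: [-0.8, -2.9, 11.6]
width: -0.005
```

Emit:
drive_tool(
  deltas=[
    {"hand":0,"offset":[0.01,0.1,0],"angular":[0,0,0]},
    {"hand":0,"offset":[0.02,0.2,0],"angular":[0,0,0]},
    {"hand":0,"offset":[0.04,0.3,0],"angular":[0,0,0]},
    {"hand":0,"offset":[0.05,0.4,0],"angular":[0,0,0]},
    {"hand":0,"offset":[0.06,0.48,0],"angular":[0,0,0]},
    {"hand":0,"offset":[0.07,0.56,0],"angular":[0,0,0]},
  ],
)

```text
time: 19.12
tool_pos: [0.569, 0.0768, 0.0738]
tcp_rot: [2.352, 2.075, 0.006]
wrist_force: [-0.3, -3.1, 11.7]
width: 0.002
```

Emit:
drive_tool(
  deltas=[
    {"hand":0,"offset":[0.01,0.06,0],"angular":[0,0,0]},
    {"hand":0,"offset":[0.02,0.12,0],"angular":[0,0,0]},
    {"hand":0,"offset":[0.02,0.18,0],"angular":[0,0,0]},
  ],
)

```text
time: 19.5
tool_pos: [0.5692, 0.0786, 0.0738]
tcp_rot: [2.352, 2.075, 0.006]
wrist_force: [-0.4, -3.7, 11.7]
width: 0.001
```

Emit:
drive_tool(
  deltas=[
    {"hand":0,"offset":[0.01,0.06,0],"angular":[0,0,0]},
    {"hand":0,"offset":[0.02,0.12,0],"angular":[0,0,0]},
    {"hand":0,"offset":[0.02,0.18,0],"angular":[0,0,0]},
  ],
)

```text
time: 19.88
tool_pos: [0.5694, 0.0805, 0.0738]
tcp_rot: [2.352, 2.075, 0.006]
wrist_force: [-0.2, -2.9, 11.8]
width: 0.001
```

Emit:
drive_tool(
  deltas=[
    {"hand":0,"offset":[0.01,0.06,0],"angular":[0,0,0]},
    {"hand":0,"offset":[0.01,0.12,0],"angular":[0,0,0]},
  ],
)

```text
time: 20.12
tool_pos: [0.5694, 0.0814, 0.0737]
tcp_rot: [2.352, 2.075, 0.005]
wrist_force: [-1.5, -4.7, 11.2]
width: 0.006
```

Emit:
drive_tool(
  deltas=[
    {"hand":0,"offset":[0.01,0.06,0],"angular":[0,0,0]},
    {"hand":0,"offset":[0.01,0.12,0],"angular":[0,0,0]},
  ],
)

```text
time: 20.38
tool_pos: [0.5695, 0.0826, 0.0738]
tcp_rot: [2.352, 2.075, 0.005]
wrist_force: [0.3, -3.0, 11.8]
width: -0.001
```

```bash
python3 look.py l5
```

```text
20.375 [0.5695 0.0826 0.0738] [2.352 2.075 0.005] [ 0.33 -3.05 11.83]
```

View pics/l5.png

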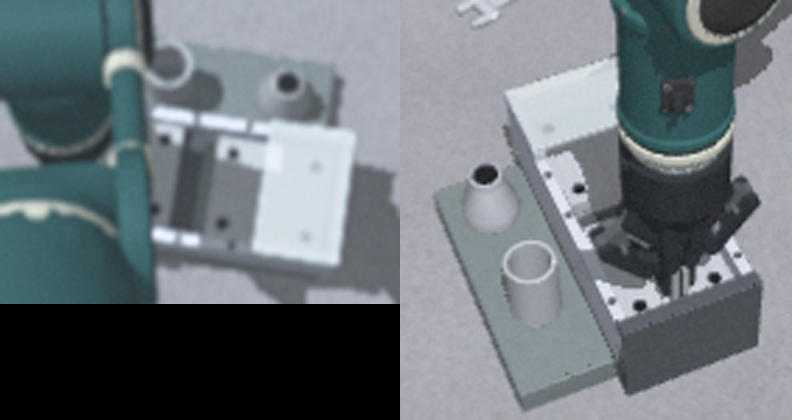

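The plate is near the stop, with front dots at (639,305) and (714,277). Its rear dots are visible in the top crop at (165,140) and (155,209). Measuring.

```bash
python3 - <<'E'
from m import *
e=pickle.load(open("l5.pkl","rb"))
print("front",[J(e["scene"],cen(e["scene"],S(p),3),.074) for p in((639,305),(714,277))])
print("rear",[J(e["top"],cen(e["top"],T(p),3),.074) for p in((165,140),)])
print("second",[J(e["top"],cen(e["top"],T(p)),.0655) for p in((233,153),(222,222))])
E
```

```text
front [array([33.9, 96.9]), array([-28.2,  97. ])]
rear [array([30.5, 26.2])]
second [array([ 29.8, -34.1]), array([-32.1, -33.4])]
```

Emit:
drive_tool(
  deltas=[
    {"hand":0,"offset":[0,0.05,0],"angular":[0,0,0]},
    {"hand":0,"offset":[0.01,0.1,0],"angular":[0,0,0]},
  ],
)

```text
time: 20.72
tool_pos: [0.5696, 0.0835, 0.0738]
tcp_rot: [2.352, 2.075, 0.005]
wrist_force: [-0.1, -4.2, 12.1]
width: -0.004
```

Emit:
drive_tool(
  deltas=[
    {"hand":0,"offset":[0,0.05,0],"angular":[0,0,0]},
    {"hand":0,"offset":[0.01,0.1,0],"angular":[0,0,0]},
  ],
)

```text
time: 20.98
tool_pos: [0.5697, 0.0846, 0.0738]
tcp_rot: [2.352, 2.075, 0.005]
wrist_force: [-0.5, -4.2, 11.0]
width: -0.0
```

Emit:
drive_tool(
  deltas=[
    {"hand":0,"offset":[0,0.05,0],"angular":[0,0,0]},
    {"hand":0,"offset":[0.01,0.1,0],"angular":[0,0,0]},
  ],
)

```text
time: 21.22
tool_pos: [0.5698, 0.0856, 0.0738]
tcp_rot: [2.352, 2.075, 0.005]
wrist_force: [-1.2, -4.4, 12.7]
width: -0.001
```

```bash
python3 - <<'E'
from m import *
from workcell import bot
for i in range(2):
    e=bot.read_camera("scene");print("front",[J(e,cen(e,S(p),3),.074) for p in((639,305),(714,277))])
E
```

```text
front [array([33.9, 97. ]), array([-28.2,  97. ])]
front [array([33.8, 96.9]), array([-28.2,  97. ])]
```

The dots stayed at y=97.0 while the finger moved 3 mm further, and the force plateaued at about 4.3 N. The plate is against the stop and the finger is slipping, so I'll lift off.

Emit:
drive_tool(
  deltas=[
    {"hand":0,"offset":[0,0,0.1],"angular":[0,0,0]},
    {"hand":0,"offset":[0,0,0.2],"angular":[0,0,0]},
    {"hand":0,"offset":[0,0,0.3],"angular":[0,0,0]},
    {"hand":0,"offset":[0,0,0.4],"angular":[0,0,0]},
    {"hand":0,"offset":[0,0,0.6],"angular":[0,0,0]},
    {"hand":0,"offset":[0,0,1.5],"angular":[0,0,0]},
    {"hand":0,"offset":[0,0,4],"angular":[0,0,0]},
    {"hand":0,"offset":[0,0,8],"angular":[0,0,0]},
  ],
)

```text
time: 22.32
tool_pos: [0.5654, 0.0864, 0.1502]
tcp_rot: [-2.354, -2.077, 0.005]
wrist_force: [0.2, 0.2, 0.1]
width: 0.0
```

Emit:
drive_tool(
  deltas=[
    {"hand":0,"offset":[0,0,5],"angular":[0,0,0]},
    {"hand":0,"offset":[-2,5,6],"angular":[0,0,0]},
    {"hand":0,"offset":[-4,10,6],"angular":[0,0,0]},
    {"hand":0,"offset":[-6,15,6],"angular":[0,0,0]},
    {"hand":0,"offset":[-8,20,6],"angular":[0,0,0]},
    {"hand":0,"offset":[-10,25,6],"angular":[0,0,0]},
    {"hand":0,"offset":[-12,30,6],"angular":[0,0,0]},
    {"hand":0,"offset":[-12,30,6],"angular":[0,0,0]},
  ],
)

```text
time: 23.32
tool_pos: [0.4452, 0.3896, 0.2112]
tcp_rot: [-2.35, -2.083, -0.001]
wrist_force: [0.3, -0.3, 0.2]
width: 0.001
```

```bash
python3 look.py l6; python3 - <<'E'
from m import *
e=pickle.load(open("l6.pkl","rb"))
print("front",[J(e["scene"],cen(e["scene"],S(p),3),.074) for p in((639,305),(714,277))])
print("second",[J(e["top"],cen(e["top"],T(p)),.0655) for p in((233,153),(222,222))])
E
```

```text
23.325 [0.4452 0.3896 0.2112] [-2.350e+00 -2.083e+00 -1.000e-03] [ 0.34 -0.33  0.23]
front [array([33.9, 96.9]), array([-28.2,  97. ])]
second [array([ 30.1, -34.1]), array([-32.1, -33.4])]
```

View pics/l6.png

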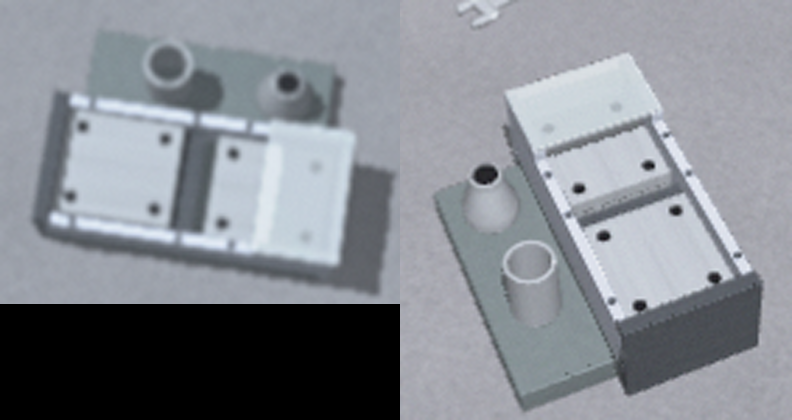

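The plate lies in the nest with its leading edge against the dark stop (top crop x≈66). The stack is intact and the bystanders haven't moved. One last numeric check with all four dots, then I'll hand in.

```bash
python3 - <<'E'
from m import *
e=pickle.load(open("l6.pkl","rb"))
a=[J(e["scene"],cen(e["scene"],S(p),3),.074) for p in((639,305),(714,277),(603,236),(676,211))]
b=[J(e["top"],cen(e["top"],T(p),3),.074) for p in((82,126),(70,197),(165,140),(155,209))]
print(a,np.mean(a,0),b,np.mean(b,0))
from workcell import bot
print(bot.finish_job())
E
```

```text
[array([33.9, 96.9]), array([-28.2,  97. ]), array([33.7, 24.8]), array([-28.1,  24.9])] [ 2.825 60.9  ] [array([32. , 97.4]), array([-29.5,  98.6]), array([31.9, 25.4]), array([-30.2,  25.6])] [ 1.05 61.75]
the job is handed in; nothing more can be done
None
```

I slid the top plate off the stack with the shut fingertips and dragged it into the nest until it met the end stop. Then I lifted the arm clear and handed the job in at about 23 s of the 64 s. The highest pressing force read at the end of a move was about 16 N (limit 25 N).

**Home against the stop:** over the last 3 mm of finger travel the plate did not move, and the push force held at about 4.3 N. That means it is against the stop and the finger was slipping on it.

**Plate position:** the four dots put its centre at jig y of about 60.9 mm from the scene camera and 61.75 mm from the top camera. The second value is just over the 61.5 mm upper limit. The two cameras disagree by about 1 mm, and both sit slightly above the 60 mm where the rigid stop should hold it. That is within the 2 mm calibration error plus my own error in locating the jig.

**Flatness:** I judged this from the pictures and the fingertip height, 0.0738 m against 0.074 m expected. I did not measure the tilt directly.

**Other objects:** the second plate's dots are at the same y as the top plate's were at the start, to within 0.2 mm. The third and bottom plates and the bystanders near the jig look undisturbed in the pictures. I did not measure them or re-check the bystanders farther away.

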